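# Lay out the slide-mounting station

### The job

Get the warming plate ready for mounting slides: put the dish on the middle of the plate, keeping it level all the way because it holds a specimen. Left and right being as you see them from the robot's side, where the plate's knob is, stand the taller amber bottle to the left of the plate and lay the grey slide box lid up to its right, both level with the middle of the metal plate and with about 4 cm clear between them and the plate's side, the slide box's long sides parallel to that side; the small white cover-glass box goes squarely on the middle of the slide box. Leave the short bottle, the objective lens and the beaker where they are.

Things in the scene. Friction and masses are not known exactly. Their poses are not given: they have to be found in the camera images.
- warming_plate: Warming plate fixed to the bench, yaw within 17 deg: white housing 120 x 120 mm with a flat square metal top 108 x 108, 30 mm above the bench. A control strip (22 mm high, black knob to 28) juts 35 mm from its -x side, towards the robot. Origin at bench level under the metal top's centre; +x away from the robot, +y left as seen from the robot: left and right sides at y = +60 and -60 mm.
- slide_box: Closed grey plastic box for microscope slides with a dark seam, 86 mm long (its x), 42 mm wide (its y), 30 mm high, about 120 g, hard flat lid. Starts on the blue 3 mm thick bench mat, on one of five scattered places. Origin at the centre of its underside, z up.
- cover_box: Small closed white plastic box for cover glasses, 34 x 34 mm square (its x and y), 20 mm high, about 40 g, paper label on the lid. Starts on the blue 3 mm thick bench mat, on one of five scattered places. Origin at the centre of its underside, z up.
- dish: Closed round petri dish with a white-rimmed lid, 56 mm diameter over the lid (the upper 7 mm; 54 mm below), 18 mm high, about 50 g. Starts on the blue 3 mm thick bench mat, on one of five scattered places. Origin at the centre of its underside, z up.
- tall_bottle: The taller, thicker of two amber glass bottles with black caps: 38 mm diameter straight body up to 50 mm height, narrowing above to a 27 mm cap, 78 mm high in all, about 90 g. Starts on the blue 3 mm thick bench mat, on one of five scattered places. Origin at the centre of its underside, z up.
- short_bottle: The shorter, thinner amber bottle with black cap: 28 mm diameter, 45 mm high. Stays where it is. Starts on the blue 3 mm thick bench mat, on one of five scattered places. Origin at the centre of its underside, z up.
- objective: Steel microscope objective lens standing on the bench, nose up, 30 mm diameter, 46 mm high. Stays where it is, at the far middle of the bench. Origin at the centre of its underside, z up.
- beaker: Open glass beaker, 56 mm across the rim, 70 mm high. Stays where it is, at the far middle of the bench. Origin at the centre of its underside, z up.
Not all that is in view belongs to the job. Several things have the shape of the dish; the one meant has the colours described above. Leave any yellow look-alike of the cover_box alone.

How it is judged:
By the outcome, as a careful person would: the job done as asked, in the order asked, and still so for the second after the job is handed in, with the robot touching nothing.
It also fails if it takes over 115 s, if anything falls off the work surface, if the arm or the gripper's body presses on something with over 40 N, if the wrist force passes 120 N, or if a joint passes its speed limit or range.

### The arm

A 7-joint arm with a two-finger parallel gripper is mounted at the origin on the work surface. World frame = base frame: x ahead of the robot, y to its left, z up, the work surface at z = 0. Lengths are in m, angles in rad, forces in N, time in s.
With the tool pointing down it reaches from about 0.425 to 0.825 m from the base axis. Payload 3.6 kg.
Tool frame: the origin (TCP) lies where the fingers leave the gripper's body, on its centre line; the fingertips stand 73 mm ahead of it and the grasp point (between the pads) lies 54 mm ahead of it; z points along the fingers, y is the line along which they close (so a half turn about z gives the same grasp; the last joint's range is limited). The gripper opens to 85 mm and grips with 20 to 120 N. Pads are 22 mm wide; open, the fingers measure 114 mm over their backs; the gripper's body (76 mm by 85 mm) begins 54 mm behind the grasp point. The pads swing forward as they close: fully open they stand 13 mm farther back than shut.
Start: joints at [-1.282, 0.615, -0.013, 1.423, 0.008, 1.103, -0.04], TCP at [0.201, 0.618, 0.304] pointing down, gripper open.
Joint ranges: [-3.12, 3.12], [-0.3, 2.06], [-1.34, 1.32], [0.26, 2.42], [-1.36, 4.5], [0.01, 1.98], [-2.84, 2.84]. Speed limits (rad/s): [2.79, 2.79, 3.14, 3.14, 3.14, 3.14, 3.14].

### API

Orientations are given as a unit quaternion [x, y, z, w].
In Python, from station import arm, snapshot, camera_info, ticket gives the robot as it stands. Calls block until the motion is done:
- arm.movep(position, orientation): joint-space move of the TCP to a pose.
- arm.line_to(position, velocity=0.15, ori=None): straight line of the TCP; ori=None keeps the orientation; velocity is the mean speed in m/s.
- arm.move_j(angles): joint-space move.
- arm.move_gripper(opening, effort=None): opening from 0.0 (shut) to 1.0 (fully open); effort is the grip in N (None keeps the last); returns when the fingers have stopped.
- arm.pause(seconds).
- arm.ik(position, orientation): joint angles nearest the present ones, or None.
- snapshot(name): name is "side" or "top"; returns the picture (400x640x3 uint8, blue, green, red); there is no depth.
- camera_info(name): a dict with "fx", "fy", "cx", "cy" (pixels), "R" (3x3) and "t" (3): a world point X has camera coordinates R X + t. Camera axes: x right, y down, z forward; pixel columns grow to the right and rows downward; lengths in m; the calibration is good to about 2 mm. A picture is of the moment at which its call begins. camera_info takes no time and is no camera call.
A pose or a line that the arm cannot do raises arm.MotionError and nothing moves.
- ticket.finish_job(): hands the job in; it is judged then, once.
Readings, each from a call of its own:
- arm.read_time(): time.
- arm.read_joint_positions(): joint angles.
- arm.read_dq(): joint speeds.
- arm.read_effort(): joint torques, N m.
- arm.read_tool_pos(): TCP position.
- arm.read_eef_rot(): TCP orientation.
- arm.read_ft_force(): force on the tool from outside, world axes, zero at the start.
- arm.read_wrist_torque(): the same for the moment, N m.
- arm.read_opening(): opening from 0.0 (shut) to 1.0 (fully open).
- arm.read_finger_force(): force on a finger pad.
Only numpy, scipy, OpenCV 4.12 (cv2) and the standard library are available. Lean on these libraries where they do the work, as an engineer would, in place of code of your own. Each camera call takes 0.05 s, during which the arm holds its last target. There are 200 camera calls.

## Working session

There is one attempt and no reset: what is moved stays moved. The work goes in short steps, each a Python script; the robot and the scene stay as the last script left them, time stands still between calls to the robot, and variables do not carry over. Pictures are saved under pics/ and viewed, at most 14 in all, crops included, and the job is handed in when it is done.

```bash
ls; mkdir -p pics
python3 - <<'E'
from station import arm, snapshot, camera_info
import cv2
for n in("side","top"):
    cv2.imwrite(f"pics/{n}0.png",snapshot(n)); print(n,camera_info(n))
print(arm.read_time(),arm.read_tool_pos(),arm.read_eef_rot())
E
```

```text
pics
side {'fx': 367.69974800591535, 'fy': 367.69974800591535, 'cx': 316.97539994995003, 'cy': 197.3315891385146, 'R': array([[-0.98637537, -0.16336432,  0.01938353],
       [-0.10641926,  0.54377469, -0.83245662],
       [ 0.12545344, -0.82317749, -0.55375107]]), 't': array([0.57029579, 0.05125587, 0.9271477 ])}
top {'fx': 482.8906756720483, 'fy': 482.8906756720483, 'cx': 328.8473640823508, 'cy': 199.47706442170772, 'R': array([[-0.02471528, -0.99932093, -0.02732811],
       [-0.99537609,  0.02713747, -0.09214123],
       [ 0.09282027,  0.02492445, -0.99537087]]), 't': array([0.09858549, 0.54926906, 1.2384136 ])}
0.1 [0.20104268 0.6175767  0.30283619] [ 1.56700016e-01  9.87645545e-01 -1.16200786e-03 -1.82015378e-04]
```

View pics/side0.png

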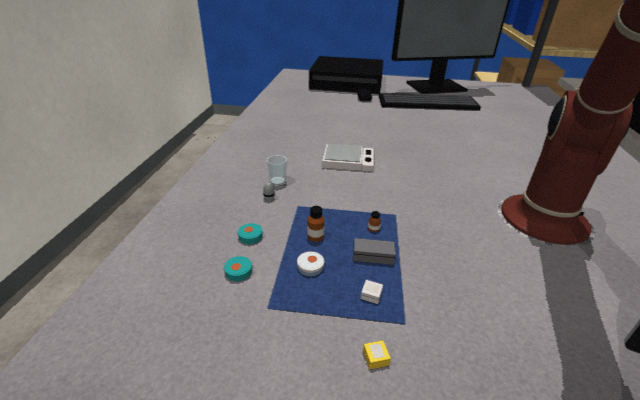

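View pics/top0.png

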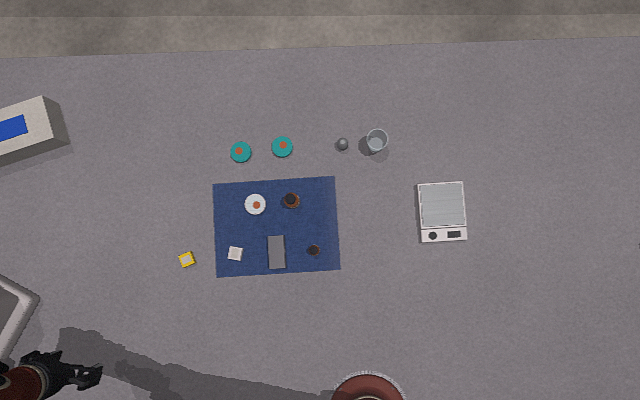

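The top view shows the plate at about (442,211) with its knob towards the robot. The dish is at (255,204), the tall bottle at (291,200), the slide box at (277,252), the cover box at (235,254) and the short bottle at (313,250). The side view agrees. Next I'll measure these with masks.

```bash
cat > h.py <<'E'
import numpy as np, cv2
from station import arm, snapshot, camera_info, ticket
from scipy.spatial.transform import Rotation as Rot
def ray(n,u,v,z):
    c=camera_info(n); R,t=c["R"],c["t"]
    o=-R.T@t; d=R.T@np.array([(u-c["cx"])/c["fx"],(v-c["cy"])/c["fy"],1])
    return (o+d*(z-o[2])/d[2])
def ray2(a,b):  # triangulate (name,u,v) pairs -> point, gap
    L=[]
    for n,u,v in(a,b):
        c=camera_info(n); R,t=c["R"],c["t"]; d=R.T@np.array([(u-c["cx"])/c["fx"],(v-c["cy"])/c["fy"],1])
        L.append((-R.T@t,d/np.linalg.norm(d)))
    A=np.stack([L[0][1],-L[1][1]],1); s=np.linalg.lstsq(A,L[1][0]-L[0][0],rcond=None)[0]
    p,q=L[0][0]+s[0]*L[0][1],L[1][0]+s[1]*L[1][1]
    return (p+q)/2,np.linalg.norm(p-q)
def blobs(mask,box,amin=15):
    x0,y0,x1,y1=box; m=np.zeros_like(mask); m[y0:y1,x0:x1]=mask[y0:y1,x0:x1]
    cs,_=cv2.findContours(m,cv2.RETR_EXTERNAL,cv2.CHAIN_APPROX_NONE)
    return sorted([c for c in cs if cv2.contourArea(c)>amin],key=cv2.contourArea)[::-1]
def rect_on(n,c,z): # min-area rectangle of a contour cast on plane z: centre, size, yaw of long side
    P=np.array([ray(n,u,v,z)[:2] for u,v in c.reshape(-1,2)],np.float32)
    (cx,cy),(w,h),a=cv2.minAreaRect(P*1000)
    if w<h: w,h,a=h,w,a+90
    return np.round([cx,cy,w,h,(a+90)%180-90],1)
E
python3 - <<'E'
from h import *
im=cv2.imread("pics/top0.png"); hsv=cv2.cvtColor(im,cv2.COLOR_BGR2HSV)
H,S,V=[hsv[...,i].astype(int) for i in range(3)]
nb=((S<90)).astype(np.uint8)*255   # not blue mat
for nm,box,z in(("dish",(240,188,270,220),.021),("cover",(224,242,246,265),.023),("slide",(262,230,290,274),.033)):
    for c in blobs(nb,box,40): print(nm,rect_on("top",c,z),cv2.boundingRect(c))
cap=((V<60)).astype(np.uint8)*255
for nm,box,z in(("tall",(278,188,304,215),.081),("short",(303,240,323,260),.048)):
    for c in blobs(cap,box,10): print(nm,rect_on("top",c,z),cv2.boundingRect(c))
print(V[195:200,405:480:3]); print(V[170:250:3,440])
print("objects", ray("top",343,143,.046), ray("top",376,135,.07))
v=[cv2.resize(im[170:280,210:345],None,fx=5,fy=5,interpolation=cv2.INTER_CUBIC),cv2.resize(im[175:250,405:480],None,fx=7,fy=7,interpolation=cv2.INTER_CUBIC)]
cv2.imwrite("pics/c1.png",v[0]);cv2.imwrite("pics/c2.png",v[1])
E
```

```text
dish [546.2 280.4  55.8  54.8 -46. ] (244, 193, 22, 22)
cover [418.5 332.9  38.8  35.   78.1] (227, 246, 17, 15)
slide [419.4 223.5  86.7  45.9   2.9] (267, 235, 20, 34)
tall [551.7 180.5  26.9  23.1  43.7] (284, 194, 12, 10)
short [421.8 128.9  22.6  19.3  70.3] (308, 246, 10, 9)
[[130 129 135 111  78 157 164 165 163 159 164 163 163 162 163 160 161 161
  158 165 133 135 134 133 131]
 [131 135 133 110  80 142 171 165 165 163 166 160 162 158 157 161 162 164
  162 168 126 141 132 132 135]
 [132 134 133 107  78 144 168 162 165 162 162 162 167 169 166 165 162 160
  159 146 126 139 134 131 132]
 [137 131 132 111  80 145 169 167 166 165 169 169 164 165 160 165 164 164
  158 162 119 134 139 130 134]
 [133 131 131 110  80 143 165 163 161 164 165 166 165 162 162 161 153 155
  154 155 128 127 135 130 135]]
[133 127 133 135 173 158 161 162 157 163 157 168 162 163 169 164 165 160
 166 183 210 208 209 208 113 140 133]
objects [0.69659897 0.04326082 0.046     ] [ 0.70969008 -0.04135071  0.07      ]
```

View pics/c1.png

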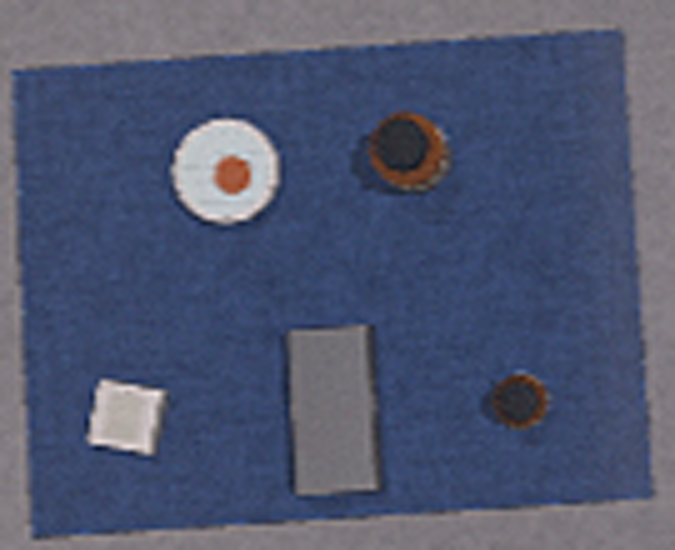

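View pics/c2.png

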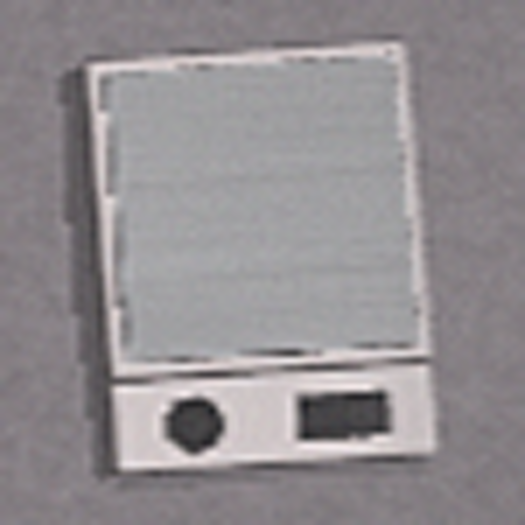

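The crops show clean outlines. The cover box is yawed about -12° and the slide box about 3°, each with a thin strip of its camera-side face showing. The plate's metal square has corners near (421,186), (461,183), (465,224) and (423,226). Now I'll measure the plate and cross-check against the side view.

Run:
```python
from h import *
im=cv2.imread("pics/top0.png"); b,g,r=[im[...,i].astype(int) for i in range(3)]
c=camera_info("top"); print("cam",-c["R"].T@c["t"])
metal=((g-r>2)).astype(np.uint8)*255
metal=cv2.morphologyEx(cv2.medianBlur(metal,5),cv2.MORPH_CLOSE,np.ones((5,5)))
for k in blobs(metal,(405,170,485,250),300): print("metal",rect_on("top",k,.03),cv2.boundingRect(k))
V=im.max(2).astype(int)
hs=((cv2.blur(im,(3,3)).max(2)>147)|(V>150)).astype(np.uint8)*255
hs[metal>0]=255
for k in blobs(hs,(405,170,485,250),300): print("housing",rect_on("top",k,.027),cv2.boundingRect(k))
# hand corners of housing top square (from crop)
C=[(88,65),(403,43),(430,358),(113,378)]
P=np.array([ray("top",405+u/7-.43,175+v/7-.43,.03)[:2] for u,v in C])
print("hand",P.mean(0),[np.linalg.norm(P[i]-P[(i+1)%4]) for i in range(4)],np.degrees(np.arctan2(*(P[1]-P[2])[::-1])),np.degrees(np.arctan2(*(P[0]-P[3])[::-1])))
# side view cross checks
for nm,t,s in(("tallcap",(290,198.5),(316,209)),("dish",(255,203.5),(310.5,263)),("plate",(442,205),(342,153)),("slide",(276.5,251.5),(375,246)),("cover",(235,253.5),(372.5,289))):
    p,e=ray2(("top",*t),("side",*s)); print(nm,p.round(3),round(e,4))
```

```text
cam [0.43421596 0.05274599 1.2859853 ]
housing [ 514.2 -209.8  155.4  120.1    2.1] (417, 181, 51, 62)
hand [ 0.52999107 -0.20760169] [np.float64(0.1169797763825512), np.float64(0.11724573409111062), np.float64(0.11663032261972046), np.float64(0.11668535097305922)] 1.968825479318162 2.138880570372569
tallcap [0.552 0.181 0.078] 0.0
dish [0.546 0.281 0.013] 0.0021
plate [ 0.532 -0.21   0.023] 0.0043
slide [0.418 0.223 0.03 ] 0.0023
cover [0.417 0.334 0.019] 0.0001
```

```bash
cat >> h.py <<'E'
PL=np.array([.531,-.208]); PYAW=np.radians(2.1)
def quat(th): # tool down, closing line at world angle th
    s,c=np.sin(th),np.cos(th)
    return Rot.from_matrix(np.array([[-s,c,0],[c,s,0],[0,0,-1]]).T.reshape(3,3).T if 0 else np.stack([[-s,c,0],[c,s,0],[0,0,-1]],1)).as_quat()
def go(x,y,z,th): # joint move, choosing the half turn nearer the present wrist
    best=None; q0=np.array(arm.read_joint_positions())
    for t in(th,th+np.pi):
        q=arm.ik([x,y,z],quat(t))
        if q is not None:
            q=np.array(q); m=np.abs(q-q0).max()
            if best is None or m<best[0]: best=(m,q)
    print("go",best[0].round(2),best[1].round(2)); arm.move_j(list(best[1]))
def plate(x,y): 
    c,s=np.cos(PYAW),np.sin(PYAW); return PL+[c*x-s*y,s*x+c*y]
def save(n,f): im=snapshot(n); cv2.imwrite(f"pics/{f}.png",im); return im
E
python3 - <<'E'
from h import *
go(.546,.281,.18,0.); print(arm.read_time(),arm.read_tool_pos(),arm.read_eef_rot(),quat(0.))
arm.move_gripper(.7); print(arm.read_opening(),arm.read_time())
im=save("side","s1"); c=camera_info("side")
for z in(.18,.107,.115):
  for dx in(-.03,.03):
    p=c["R"]@np.array([.546+dx,.281,z])+c["t"]; print(z,dx,(c["fx"]*p[0]/p[2]+c["cx"]).round(1),(c["fy"]*p[1]/p[2]+c["cy"]).round(1))
cv2.imwrite("pics/s1c.png",cv2.resize(im[130:300,230:400],None,fx=3.5,fy=3.5))
E
```

```text
go 0.62 [-0.67  0.71  0.26  1.67 -0.24  0.79 -0.3 ]
1.9083 [0.54519405 0.28328997 0.1802161 ] [ 7.05864102e-01  7.08346651e-01  5.88600742e-04 -7.38309198e-04] [0.70710678 0.70710678 0.         0.        ]
0.7030320764351018 2.2917
0.18 -0.03 327.5 196.9
0.18 0.03 294.8 193.4
0.107 -0.03 326.1 228.8
0.107 0.03 295.4 225.2
0.115 -0.03 326.3 225.5
0.115 0.03 295.3 221.9
```

View pics/s1c.png

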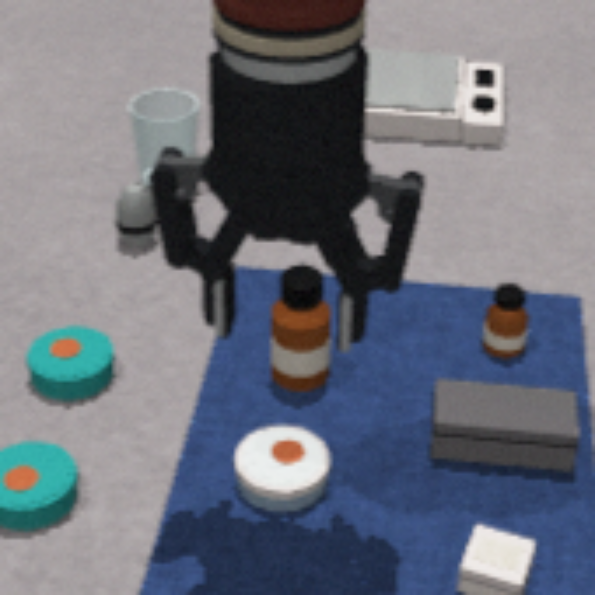

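The crop shows the open gripper above the dish. Its fingertips are at side-view pixels (331,229) and (292,226), which is about z≈0.107, so they are about 73 mm ahead of the TCP at this opening. The tool is roughly centred over the dish.

```bash
cat >> h.py <<'E'
def down(x,y,z,v=.1,lim=6.):  # line down to z, last 8 mm slow in steps, stopping on contact
    q=arm.read_eef_rot(); arm.line_to([x,y,z+.008],v); arm.pause(.15); f0=arm.read_ft_force()[2]
    for d in(.006,.004,.002,.0):
        arm.line_to([x,y,z+d],.04); f=arm.read_ft_force()[2]-f0
        if abs(f)>lim: print("contact",f,d); break
    p=arm.read_tool_pos(); print("down",np.round(p,4),"f",round(f,2)); return p
E
python3 - <<'E'
from h import *
print(arm.read_tool_pos())
arm.move_gripper(.85)
arm.line_to([.546,.281,.13],.15,ori=list(quat(0.)))
down(.546,.281,.081)
arm.move_gripper(0.,effort=30); print("op",arm.read_opening(),arm.read_finger_force(),arm.read_time(),arm.read_tool_pos())
p=arm.read_tool_pos()
arm.line_to([p[0],p[1],.16],.12); arm.pause(.2); print(arm.read_opening(),arm.read_ft_force(),arm.read_eef_rot(),arm.read_time())
save("side","s2");im=save("top","t2"); cv2.imwrite("pics/s2c.png",cv2.resize(cv2.imread("pics/s2.png")[160:310,230:400],None,fx=3.5,fy=3.5))
E
```

```text
[0.54591616 0.28115285 0.18004065]
down [0.5459 0.281  0.0808] f 0.64
op 0.6369518168073447 31.568562984466553 5.1167 [0.54616104 0.28100441 0.08145307]
0.6363730579114564 [-0.30703125 -0.29825361 -0.80776597] [ 7.07122062e-01  7.07090793e-01 -9.62053984e-04 -2.73835554e-04] 6.125
```

View pics/s2c.png

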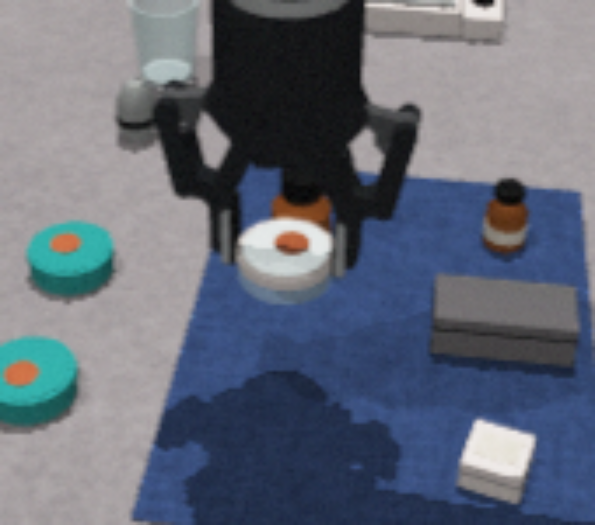

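The dish is held level between both pads at about (311,238) and the other items are undisturbed. I'll carry it on straight lines to the plate so the tool stays vertical.

Run:
```python
from h import *
x,y=plate(0,0)
arm.line_to([.546,.281,.2],.15); arm.line_to([x,y,.2],.22); arm.line_to([x,y,.14],.15)
print(arm.read_time(),arm.read_opening(),arm.read_eef_rot())
down(x,y,.1075,lim=4.)
arm.pause(.1); print(arm.read_ft_force())
arm.move_gripper(.85); arm.pause(.1); arm.line_to([x,y,.2],.2)
print(arm.read_time())
# bottle next
go(.552,.180,.2,np.pi/2*0+0.); print(arm.read_time())
im=save("top","t3"); save("side","s3"); cv2.imwrite("pics/t3c.png",np.hstack([cv2.resize(im[170:250,210:350],(420,240),interpolation=cv2.INTER_CUBIC),cv2.resize(im[175:250,405:480],(240,240),interpolation=cv2.INTER_CUBIC)]))
```

```text
9.5667 0.6386029221328267 [7.06967010e-01 7.07246489e-01 6.59534489e-05 2.12399131e-04]
contact 5.478957537435079 0.0
down [ 0.5313 -0.2081  0.1084] f 5.48
[-1.18287738  0.59813435  5.66121439]
12.2417
go 0.71 [-0.52  0.64  0.26  1.76 -0.22  0.78 -0.15]
13.6833
```

View pics/t3c.png

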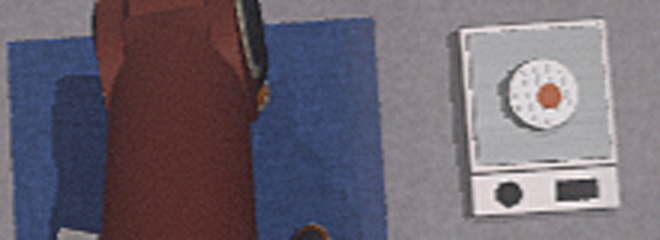

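The dish sits on the plate near crop (544,94), which is about (450,204) in the top view. I'll measure its centre and pick the tall bottle.

Run:
```python
from h import *
im=cv2.imread("pics/t3.png"); V=cv2.medianBlur(im,3).max(2)
# inside-metal window: dish is brighter than the metal, orange dot filled by external contour
m=((V>178)).astype(np.uint8)*255
for k in blobs(m,(427,190,460,222),80):
    P=np.array([ray("top",u,v,.048)[:2] for u,v in k.reshape(-1,2)],np.float32)
    c,r=cv2.minEnclosingCircle(P*1000); print("dish",c,r,cv2.boundingRect(k),rect_on("top",k,.048), "want",PL*1000)
x,y=.5515,.1808
arm.move_gripper(.75)
arm.line_to([x,y,.14],.15,ori=list(quat(0.)))
down(x,y,.091)
arm.move_gripper(0.,effort=30); p=arm.read_tool_pos(); print("op mm",arm.read_opening()*85,p,arm.read_time())
arm.line_to([p[0],p[1],.15],.12); arm.pause(.1); print(arm.read_opening(),arm.read_ft_force(),arm.read_time())
im=save("side","s4"); cv2.imwrite("pics/s4c.png",cv2.resize(im[130:280,240:410],None,fx=3.5,fy=3.5))
```

```text
dish (530.8953247070312, -208.96078491210938) 27.996349334716797 (433, 193, 22, 22) [ 531.3 -209.2   54.    53.4   -2.5] want [ 531. -208.]
down [0.5514 0.1808 0.0908] f -0.68
op mm 36.88958420964497 [0.55172759 0.18082096 0.09123338] 16.6417
0.4322528801376082 [-0.06055854  0.10591325 -0.97561683] 17.3833
```

View pics/s4c.png

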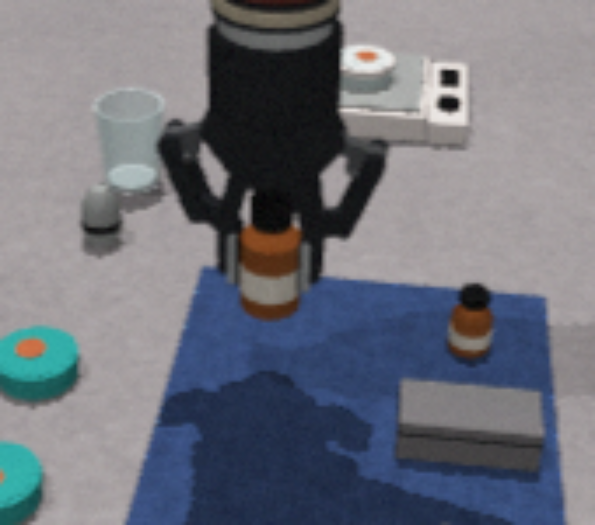

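The bottle is held upright at about (317,205) in the side view, and the dish is centred on the plate to within 1 mm. Next I'll place the bottle and fetch the slide box.

Run:
```python
from h import *
x,y=plate(0,.119); print(x,y)
arm.line_to([x,y,.15],.22); arm.line_to([x,y,.115],.12)
down(x,y,.087,lim=4.); arm.pause(.1)
arm.move_gripper(.75); arm.pause(.1); arm.line_to([x,y,.18],.2)
yaw=np.radians(2.9); x,y=.4194,.2255
go(x,y,.16,np.pi/2+yaw); arm.move_gripper(.8)
print(arm.read_time(),arm.read_tool_pos())
im=save("top","t5"); save("side","s5")
c=camera_info("top")
b,g,r=[im[...,i].astype(int) for i in range(3)]
amb=(((r-b>35)|(im.max(2)<60))).astype(np.uint8)*255
for k in blobs(amb,(360,185,417,240),30): print(cv2.boundingRect(k),rect_on("top",k,.078))
cv2.imwrite("pics/t5c.png",np.hstack([cv2.resize(im[170:250,360:480],(600,400),interpolation=cv2.INTER_CUBIC)]))
```

```text
0.5266393986639198 -0.0890799211403399
contact 7.755752271241358 0.0
down [ 0.5268 -0.0891  0.0882] f 7.76
go 0.59 [-0.43  0.57 -0.17  2.07  0.18  0.52  0.9 ]
23.4333 [0.42010783 0.22444223 0.15996849]
(389, 200, 15, 15) [523.5 -84.4  35.2  34.9  -2.1]
```

View pics/t5c.png

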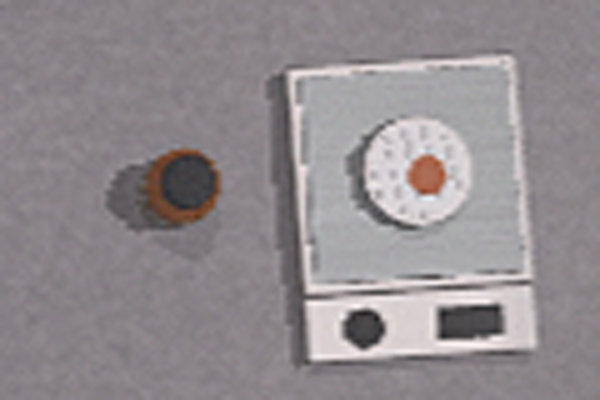

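The bottle stands to the left of the plate at about (397,207) in the top view, and the dish is centred. Now the slide box.

Run:
```python
from h import *
yaw=np.radians(2.9); x,y=.4194,.2255
q=arm.read_eef_rot(); q=list(q)
arm.line_to([x,y,.12],.15)
down(x,y,.086)
arm.move_gripper(0.,effort=40); p=arm.read_tool_pos(); print("op mm",arm.read_opening()*85,p)
arm.line_to([p[0],p[1],.21],.15); print(arm.read_opening()*85,arm.read_time())
tx,ty=plate(0,-.121); cy=Rot.from_quat(arm.read_eef_rot()).as_matrix()[:2,1]; th=np.arctan2(cy[1],cy[0]); print(np.degrees(th))
t=np.pi/2+PYAW; t=t if abs(np.angle(np.exp(1j*(t-th))))<1.6 else t+np.pi
arm.line_to([tx,ty,.21],.22,ori=list(quat(t))); arm.pause(.1)
print(arm.read_tool_pos(),arm.read_joint_positions(),arm.read_time(),arm.read_opening()*85)
im=save("side","s6"); cv2.imwrite("pics/s6c.png",cv2.resize(im[60:220,260:430],None,fx=3.5,fy=3.5))
```

```text
down [0.4193 0.2255 0.0859] f -1.02
op mm 40.95298092787645 [0.41943116 0.2253521  0.08623868]
40.66488871250281 26.8417
92.90283298265358
[ 0.53556277 -0.32818923  0.21009691] [ 0.64735667  0.68570148 -0.2242314   1.59500925  0.18310821  0.88175241
  1.96395802] 29.6667 41.016936999166404
```

View pics/s6c.png

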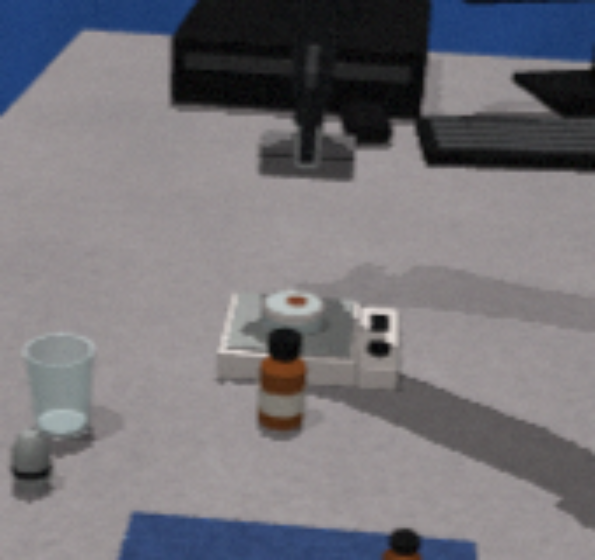

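The slide box is held level at about (348,105) in the side view, and everything else is in place. I'll lower it and release with a small opening.

Run:
```python
from h import *
tx,ty=plate(0,-.121)
arm.line_to([tx,ty,.12],.2)
down(tx,ty,.082,lim=4.); arm.pause(.1)
arm.move_gripper(.6); arm.pause(.1); print(arm.read_tool_pos()); arm.line_to([tx,ty,.2],.2)
x,y=.4185,.3345
go(x,y,.16,np.radians(-12)); arm.pause(.1); print(arm.read_time(),arm.read_tool_pos())
im=save("top","t7"); save("side","s7")
g=cv2.medianBlur(im,3).max(2); e=((g<118)).astype(np.uint8)*255
for k in blobs(e,(470,180,510,250),50): print(cv2.boundingRect(k),rect_on("top",k,.03))
cv2.imwrite("pics/t7c.png",cv2.resize(im[170:250,400:520],(720,480),interpolation=cv2.INTER_CUBIC))
```

```text
contact 5.949590835180965 0.0
down [ 0.5356 -0.329   0.0833] f 5.95
[ 0.53548672 -0.3288956   0.08185805]
go 1.05 [-0.41  0.68 -0.48  1.9   0.48  0.68  1.76]
35.625 [0.41933633 0.33363592 0.15993862]
(474, 186, 9, 34) [ 532.8 -299.5   85.9   16.6    3.5]
```

View pics/t7c.png

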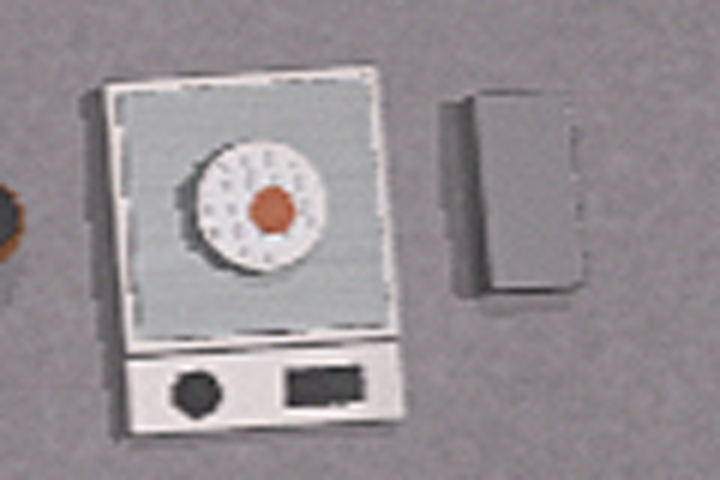

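The slide box lies to the right, parallel to the plate's side, with top corners in the crop at about (474,95), (568,93), (490,292) and (583,289). I'll compute its centre and pick the cover box.

Run:
```python
from h import *
C=[(474,95),(568,93),(583,289),(490,292)]
P=np.array([ray("top",400+(u+.5)/6-.5,170+(v+.5)/6-.5,.03)[:2] for u,v in C])
print(P.mean(0).round(4),np.round([np.linalg.norm(P[i]-P[(i+1)%4]) for i in range(4)],3),np.degrees(np.arctan2(*(P[0]-P[3])[::-1])),"want",plate(0,-.121))
x,y=.4185,.335
arm.move_gripper(.7); arm.line_to([x,y,.12],.15,ori=arm.read_eef_rot())
down(x,y,.084)
arm.move_gripper(0.,effort=25); p=arm.read_tool_pos(); print("op mm",arm.read_opening()*85,p)
arm.line_to([p[0],p[1],.2],.15); arm.pause(.1); print(arm.read_opening()*85,arm.read_time())
im=save("side","s8"); cv2.imwrite("pics/s8c.png",cv2.resize(im[150:320,290:440],None,fx=3.5,fy=3.5))
```

```text
[ 0.5347 -0.3269] [0.04  0.085 0.04  0.085] 1.5394942812306338 want [ 0.53543389 -0.32891874]
down [0.4184 0.3349 0.0839] f -0.66
op mm 33.09902148545193 [0.41856659 0.33515708 0.08417787]
33.23527705990155 39.3417
```

View pics/s8c.png

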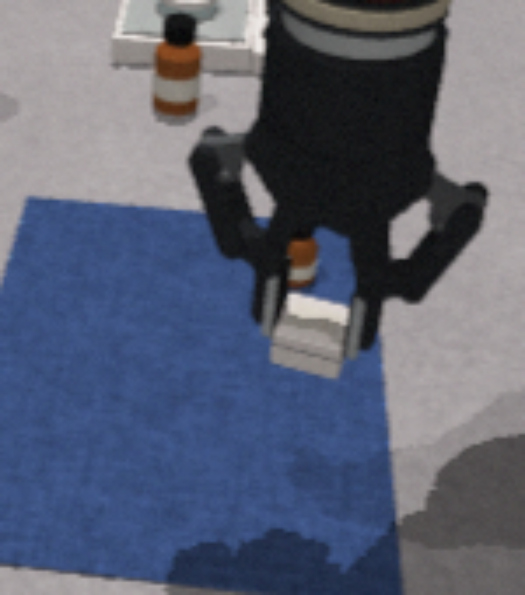

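The cover box is held squarely at about (378,246) in the side view. I'll carry it to the slide box and set it down.

Run:
```python
from h import *
tx,ty=plate(0,-.121)+[0,.0006]
cy=Rot.from_quat(arm.read_eef_rot()).as_matrix()[:2,1]; th=np.arctan2(cy[1],cy[0])
t=PYAW if abs(np.angle(np.exp(1j*(PYAW-th))))<1.6 else PYAW+np.pi
arm.line_to([tx,ty,.2],.22,ori=list(quat(t))); arm.line_to([tx,ty,.145],.15); arm.pause(.1)
down(tx,ty,.1105,lim=3.); arm.pause(.1); print(arm.read_opening()*85)
arm.move_gripper(.6); arm.pause(.2); arm.line_to([tx,ty,.22],.15)
go(.5,.2,.3,0.); print(arm.read_time())
im=save("top","t9"); s=save("side","s9")
cv2.imwrite("pics/f9.png",np.hstack([cv2.resize(im[170:250,380:510],(520,320),interpolation=cv2.INTER_CUBIC),cv2.resize(s[90:200,290:400],(280,320),interpolation=cv2.INTER_CUBIC)]))
```

```text
contact 5.118047776885625 0.0
down [ 0.5358 -0.3283  0.1113] f 5.12
33.35675853468247Traceback (most recent call last):
  File "<stdin>", line 7, in <module>
station.MotionError: the arm cannot follow that straight line within its joint ranges
```

Run:
```python
from h import *
p=np.array(arm.read_tool_pos()); print(p,arm.read_opening(),np.round(arm.read_joint_positions(),3))
q=arm.read_eef_rot()
for z in(.22,.2,.18,.16,.15):
    try: arm.line_to([p[0],p[1],z],.15,ori=q); print("ok",z); break
    except arm.MotionError as e: print(z,e)
go(.5,.2,.3,0.); print(arm.read_time())
im=save("top","t9"); s=save("side","s9")
cv2.imwrite("pics/f9.png",np.hstack([cv2.resize(im[170:250,380:510],(520,320),interpolation=cv2.INTER_CUBIC),cv2.resize(s[90:200,290:400],(280,320),interpolation=cv2.INTER_CUBIC)]))
```

```text
[ 0.53537332 -0.32828591  0.11030136] 0.5958257443770496 [ 1.12   1.179 -1.265  1.647  1.183  1.26   2.775]
0.22 the arm cannot follow that straight line within its joint ranges
ok 0.2
go 0.86 [ 0.28  0.73 -1.23  1.73  0.73  1.22  2.  ]
48.1
```

View pics/f9.png

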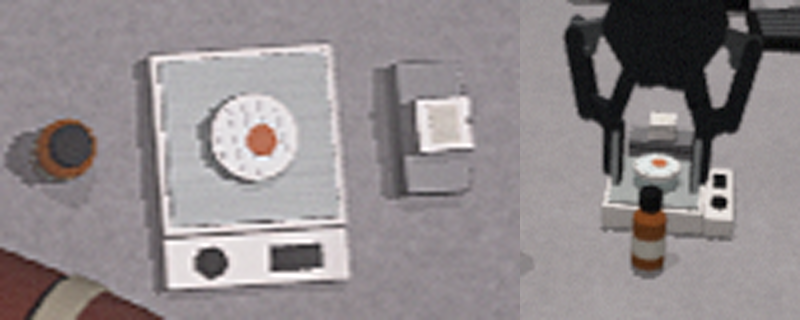

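The cover box sits squarely on the slide box near crop (443,126), the bottle is on the left, and the dish is central. One numeric check before handing in.

Run:
```python
from h import *
im=cv2.imread("pics/t9.png"); V=cv2.medianBlur(im,3).max(2)
for k in blobs((V>150).astype(np.uint8)*255,(478,185,505,220),60): print("cover",rect_on("top",k,.05),cv2.boundingRect(k))
w=plate(0,-.121); print("want",w,"bottle want",plate(0,.119))
def L(p): return ((p-PL)@np.array([[np.cos(PYAW),-np.sin(PYAW)],[np.sin(PYAW),np.cos(PYAW)]]))*1000
print("cap in plate frame mm",L(ray("top",380+(72.5)/4-.5,170+(145.5)/4-.5,.078)[:2]))
C=[(395,63),(463,61),(470,192),(406,193)]
P=np.array([ray("top",380+(u+.5)/4-.5,170+(v+.5)/4-.5,.03)[:2] for u,v in C]); print("slide",P.mean(0),L(P.mean(0)))
```

```text
cover [ 535.6 -328.8   35.1   32.9  -85.2] (484, 194, 15, 14)
want [ 0.53543389 -0.32891874] bottle want [ 0.5266394  -0.08907992]
cap in plate frame mm [ -0.50685232 119.52063036]
slide [ 0.53514566 -0.32766284] [  -0.24201924 -119.73438403]
```

Run:
```python
from h import *
arm.pause(.5); print(ticket.finish_job(),arm.read_time())
```

```text
the job is handed in; nothing more can be done
the job is handed in; nothing more can be done
```

I handed in the job at about 49 s: dish central on the plate, tall bottle to its left, and slide box to its right with the cover box squarely on top; all four measured within about 2 mm of target, and the short bottle, objective and beaker were not touched.

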